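Hold a microscope lamp module against its sprung contacts

ROBOT

A 6-joint arm with a two-finger parallel gripper is mounted at the origin on the work surface. World frame = base frame: x ahead of the robot, y to its left, z up, the work surface at z = 0. Lengths are in mm, angles in rad, forces in N, time in s.
With the tool pointing down it reaches from about 350 to 975 mm from the base axis. Payload 7.1 kg.
Tool frame: the origin (TCP) lies midway between the tips of the shut fingers; the grasp point (between the pads) lies 19 mm behind it (ctrl.grip_depth is the distance from the TCP to the grasp point, in mm); z points along the fingers, y is the line along which they close (so a half turn about z gives the same grasp; the last joint's range is limited). The gripper opens to 88 mm and grips with 3 to 60 N. Pads are 20 mm wide; open, the fingers measure 115 mm over their backs; the gripper's body (75 mm by 178 mm) begins 61 mm behind the grasp point.
Start: joints at [-1.149, 0.423, 1.63, -0, 1.089, -0.019], TCP at [266.679, -565.232, 222.675] pointing down, gripper open.
Joint ranges: [-3, 3], [-0.9, 2.11], [0.09, 2.58], [-1.31, 4.45], [0.11, 2.69], [-2.54, 2.54]. Speed limits (rad/s): [2.39, 2.39, 3.01, 3.14, 3.14, 3.14].

INTERFACE

Orientations are given as a rotation vector (axis times angle).
In Python, from workcell import ctrl, cams gives the robot as it stands.
- The arm moves only by the tool move_arm, never from a script. Its argument "steps" is a list of rows, each a list of 3 entries, a list of its own where there are three numbers: the shift along the tool's x, y, z in units of 25 mm (1.0 is 25 mm), then the turn about the tool's z in units of 5 degrees (1.0 is 5 degrees), then the closure, from 0 (fully open) to 1 (shut). A call has 1 to 20 rows; each row shifts and turns the commanded pose from where the row before left it, along the tool's axes as they then stand; what a row does not reach is not made up. A row lasts 1/12 s, in which the tool goes at most 41.7 mm and 7.16 degrees, less where a joint would pass 70% of its speed; a pose out of reach is approached as far as the arm can. A call is refused whole if a number of a shift passes 1 or a number of a turn 1, either way. A call with a gripper value outside its range is refused whole. The fingers move at their own pace and stop on an object; the grip force is fixed at half the most. Time passes only in rows, so rows that do not move let the fingers close. It gives the time, the measured TCP pose, the force, the opening and the grip force at its end, in the units of the state.
- ctrl.get_obs(): the state, without advancing time (a new reading comes with each control period).
- cams.get_image(name): name is "scene" or "top" or "wrist"; returns a dict with "image" (420x560x3 uint8, red, green, blue), "camera_matrix" (3x3 intrinsics, pixels), "k1" (the pictures are not rectified: a ray, as slopes to the right and down, at radius r is drawn at 1 + k1 r^2 times it, then the intrinsics apply), "xyz" and "rotation" of the camera in the world; the wrist camera has in their place "mount" (4x4, takes a point from camera to tool coordinates, whose origin is the TCP and whose axes are the flange's). Camera axes: x right, y down, z forward; pixel columns grow to the right and rows downward; lengths in mm; the calibration is good to about 2 mm. A picture is of the moment at which its call begins: read the wrist's pose just before it. There is no depth.
- ctrl.close_job(): hands the job in; it is judged then, once.
Trained networks look in the newest picture that a camera, given by its name, has taken for a name from the list of things; names that differ only in an ending like _2 or _b are one class to them, and where a whole thing is asked for, a point or a joint stands for the part that bears it (a point fixed in the world has none). Each returns a list of dicts, best first, with "p" (0 to 1); they miss things now and then, are a little off and sometimes report something else, mostly with a low value. They report only what shows in the picture. A call takes as long as a camera call. They do not tell look-alikes from the thing itself.
- cams.boxes_of(camera, thing): "rect" ([centre column, centre row, width, height] in pixels, round what is visible of it).
- cams.cut_out(camera, thing): "pixels" (420x560 bool, what is visible of it) and "rect" ([centre column, centre row, width, height] in pixels, round what is visible of it).
The state is a dict: "t": time; "qpos": joint angles; "qvel": joint speeds; "joint_torque": joint torques, N m; "ee_pos": TCP position; "orientation": TCP orientation; "ft_force": force on the tool from outside, world axes, zero at the start; "moment": the same for the moment, N m; "width": finger opening in mm; "grasp_force": force on a finger pad.
Only numpy, scipy, OpenCV 4.12 (cv2) and the standard library are available. Lean on these libraries where they do the work, as an engineer would, in place of code of your own. Each camera call takes 0.05 s, during which the arm holds its last target. There are 200 camera calls.

TASK

First slide the transport lock on the microscope foot fully open to its end stop. Then stand the lamp module flat on the foot's deck, brass pads forward, centred on and square to the sprung contact bar, and press it straight against the bar with a steady push of about 10 N (bar about half way in, never bottomed out). Finish while still holding that push so that a colleague can screw the module down; do not let go, and leave the slide box, bottle, beaker and screwdriver where they are.

Things in the scene. Friction and masses are not known exactly. Their poses are not given: they have to be found in the camera images.
- scope_foot: White microscope foot, fixed: a slab 220 (x) x 240 (y) x 30 mm high; its flat top is the deck. Origin at the centre of its underside; x points from the open front edge to the contact bar, y to where the lock opens, z up. Place and yaw vary. Only the lock, the contact bar and a white rear block behind it (56 wide, 30 mm above the deck, front at x = 90 mm) stand up from the deck.
- bay (a point): Point on the deck surface, 30 mm above the bench, on the lamp bay's centre line (foot frame 0, -30, 30 mm). Axes as the foot.
- bar_front (a point): Centre of the front face of the black upright contact bar at the far end of the lamp bay; moves with the bar. The bar is 10 thick (x) x 56 wide (y) x 24 mm high, 2 to 26 mm above the deck; at rest this face is 60 mm ahead (+x) of point bay. Axes as the foot's: x is the direction to push.
- contact_bar (a joint): How far the bar is pushed in (m): 0 at rest, 0.020 bottomed out. Spring of 1000 N/m without preload, so 0.010 is 10 N; it springs back by itself.
- transport_lock (a joint): Position of the transport lock (m): 0 closed, 0.050 fully open at its end stop; it slides along the foot's +y, with 2 N of friction, and stays where it is left. It starts somewhere between 0 and 0.015.
- lock_grip (a point): Top centre of the lock's upright steel grip, 37 mm above the deck; moves with it (foot frame 46, 40, 67 mm when closed). Grip: 20 (x) x 22 (y) x 36 mm high. From it a steel blade 10 mm thick (x), 2 to 14 mm above the deck, 9 mm in front of the bar, reaches 70 mm along -y from the grip's middle and blocks the bay until the lock is open.
- lamp_module: Loose black lamp housing, 80 long (x) x 56 wide (y) x 34 mm high, about 0.2 to 0.4 kg. On top a round lens collar 42 mm across, 7 mm high, 12 mm towards the front, and three ribs at the rear. Origin: centre of its underside; +x points to the front end with two brass pads, which goes against the bar. Starts upright on the bench on a white paper.
- lamp_front (a point): Centre of the module's front face between the brass pads, 40 mm ahead (+x) of its origin and 14 mm above its underside.
- slide_box: Bystander: grey and white slide box 88 x 103 x 35 mm. Origin at the centre of its underside.
- reagent_bottle: Bystander: clear bottle with blue cap, 64 mm across, 130 mm high. Origin at the centre of its underside.
- beaker: Bystander: steel beaker 68 mm across, 85 mm high. Origin at the centre of its underside.
- screwdriver: Bystander: screwdriver 190 mm long lying on the bench; origin near its middle.
There are look-alikes about, which are no part of the job. There is more than one size of the lamp_module; the one meant has the size given above.

How it is judged:
By the outcome, as a careful person would: the job done as asked, in the order asked, and still so for the second after the job is handed in, while the arm keeps its last pose, push and grip.
It also fails if it takes over 58 s, if anything falls off the work surface, if the arm or the gripper's body presses on something with over 40 N, if the wrist force passes 120 N, or if a joint passes its speed limit or range.

## Working session

There is one attempt and no reset: what is moved stays moved. The work goes in short steps, Python scripts to look and compute and a tool call to move; the robot and the scene stay as the last step left them, time stands still between calls to the robot, and variables do not carry over. Pictures are saved under pics/ and viewed, at most 10 in all, crops included, and the job is handed in when it is done.

Besides the shell and the picture viewer there is one more tool, called after "Request:" by a JSON object that holds its "method" and its "body". move_arm: Moves the arm, as the interface text tells. Its arguments: {"type":"object","properties":{"steps":{"type":"array"}},"required":["steps"]}

```bash
ls; mkdir -p pics
cat > h.py <<'E'
import numpy as np, cv2
from scipy.spatial.transform import Rotation as R
from workcell import ctrl, cams
def shot(n):
    o=ctrl.get_obs(); d=cams.get_image(n)
    K=np.array(d["camera_matrix"]); 
    if n=="wrist":
        M=np.array(d["mount"]); T=np.eye(4); T[:3,:3]=R.from_rotvec(o["orientation"]).as_matrix(); T[:3,3]=o["ee_pos"]; P=T@M
        return d["image"],K,d["k1"],P[:3,3],P[:3,:3]
    return d["image"],K,d["k1"],np.array(d["xyz"]),np.array(d["rotation"]).reshape(3,3) if np.size(d["rotation"])==9 else R.from_rotvec(d["rotation"]).as_matrix()
def save(im,f): cv2.imwrite("pics/"+f,im[:,:,::-1])
def ray(cam,uv):
    _,K,k1,c,Rm=cam
    p=np.atleast_2d(np.array(uv,float))
    n=cv2.undistortPoints(p[:,None],K,np.array([k1,0,0,0,0.]))[:,0]
    return np.c_[n,np.ones(len(n))]@Rm.T
def onz(cam,uv,z):
    r=ray(cam,uv); c=cam[3]; return c+r*((z-c[2])/r[:,2])[:,None]
def proj(cam,X):
    _,K,k1,c,Rm=cam
    X=np.atleast_2d(np.array(X,float)); Y=(X-c)@Rm; 
    return cv2.projectPoints(Y[:,None],np.zeros(3),np.zeros(3),K,np.array([k1,0,0,0,0.]))[0][:,0]
E
python3 - <<'E'
from h import *
ims=[]
for n in ["top","scene","wrist"]:
    c=shot(n); save(c[0],n+"0.png"); print(n,c[3],c[4].round(3).tolist(),c[2],c[1].tolist())
    for t in ["scope_foot","lock_grip","contact_bar","lamp_module","slide_box","reagent_bottle","beaker","screwdriver"]:
        print(t,[(round(b["p"],2),np.round(b["rect"]).tolist()) for b in cams.boxes_of(n,t)])
print(ctrl.get_obs())
E
```

```text
pics
top [ 378.30785804   22.28334723 1374.84615273] [[-0.011, -0.984, 0.178], [-1.0, 0.008, -0.016], [0.014, -0.178, -0.984]] 0.03544783053853492 [[487.9317653318818, 0.0, 283.72763650388316], [0.0, 487.9317653318818, 216.09385874763802], [0.0, 0.0, 1.0]]
scope_foot [(0.95, [266.0, 251.0, 99.0, 95.0]), (0.39, [257.0, 235.0, 29.0, 9.0])]
lock_grip [(0.58, [257.0, 234.0, 30.0, 10.0])]
contact_bar [(0.54, [265.0, 251.0, 99.0, 90.0]), (0.45, [272.0, 221.0, 22.0, 9.0])]
lamp_module [(0.75, [355.0, 240.0, 17.0, 23.0]), (0.59, [395.0, 259.0, 30.0, 37.0]), (0.26, [429.0, 186.0, 30.0, 25.0])]
slide_box [(0.63, [346.0, 170.0, 39.0, 36.0])]
reagent_bottle [(0.61, [429.0, 186.0, 32.0, 31.0])]
beaker [(0.7, [136.0, 206.0, 30.0, 25.0])]
screwdriver [(0.95, [126.0, 279.0, 28.0, 64.0]), (0.15, [257.0, 236.0, 30.0, 10.0])]
scene [1126.17682101  617.23903599  738.39414826] [[-0.775, 0.393, -0.494], [0.631, 0.503, -0.591], [0.017, -0.77, -0.638]] 0.01038200956360195 [[427.564340345054, 0.0, 282.2569857053705], [0.0, 427.564340345054, 201.92743176125714], [0.0, 0.0, 1.0]]
scope_foot [(0.73, [298.0, 216
[... 795 characters left out ...]

{'t': 1.35, 'qpos': array([-1.14901832e+00,  4.23111109e-01,  1.62991006e+00,  9.33658023e-06,
        1.08861646e+00, -1.90288069e-02]), 'qvel': array([ 3.35578783e-04,  9.60836608e-04, -5.85182848e-04,  6.81092651e-04,
        6.77928240e-05, -2.66596380e-03]), 'joint_torque': array([ 4.48127048e-04, -5.44566751e+01, -2.74036288e+01,  6.44273940e-02,
        1.69418834e-02, -2.16827482e-05]), 'ee_pos': array([ 266.66600699, -565.22460329,  222.66416   ]), 'orientation': array([-3.06555231e+00, -6.86808679e-01,  1.40051169e-06]), 'ft_force': array([0.44673384, 0.30550415, 0.20995774]), 'moment': array([ 0.03633095, -0.02025508,  0.02133629]), 'grasp_force': 0.0, 'width': 87.70833780758953}
```

Run:
```python
import cv2
a=cv2.imread('pics/top0.png')[150:310,210:450]; cv2.imwrite('pics/topc.png',cv2.resize(a,None,fx=3.33,fy=3.33,interpolation=cv2.INTER_CUBIC))
a=cv2.imread('pics/scene0.png')[120:280,180:400]; cv2.imwrite('pics/scenec.png',cv2.resize(a,None,fx=3.6,fy=3.6,interpolation=cv2.INTER_CUBIC))
```

```text
(no output)
```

View pics/topc.png

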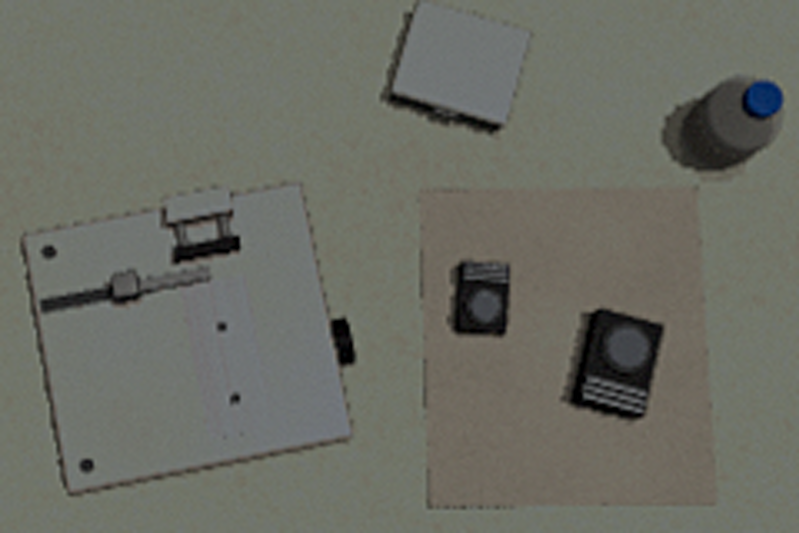

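View pics/scenec.png

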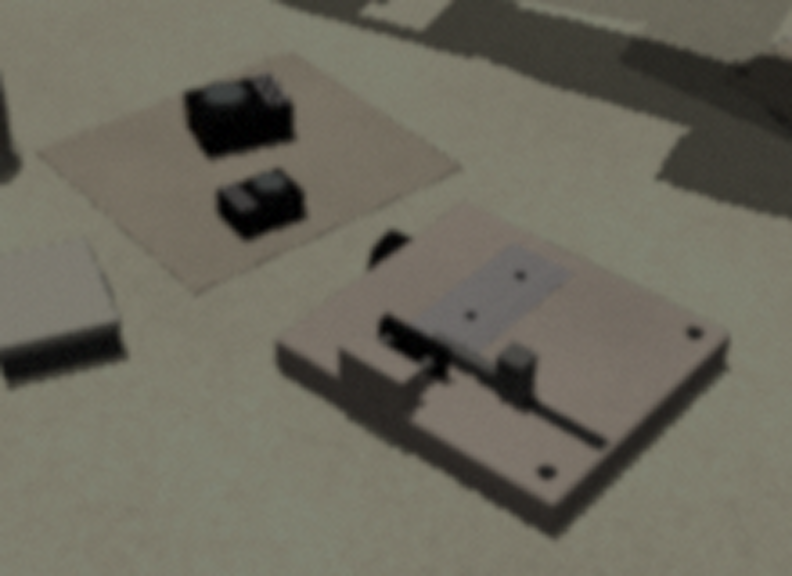

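```bash
cat >> h.py <<'E'
def fr(T,yaw,p):
    c,s=np.cos(yaw),np.sin(yaw); p=np.atleast_2d(p); return np.c_[T[0]+c*p[:,0]-s*p[:,1],T[1]+s*p[:,0]+c*p[:,1],p[:,2]]
E
python3 - <<'E'
from h import *
c=shot("top")
f=lambda l:np.array(l)/3.333+[210-.35,150-.35]
q=onz(c,f([(22,235),(300,183),(350,437)]),30); print(q.round(1))
d=q[1]-q[2]; print("yaw foot",np.degrees(np.arctan2(d[1],d[0])),np.hypot(*d[:2]),"w",np.hypot(*(q[0]-q[1])[:2]),"centre",(q[0]+q[2])/2)
g=onz(c,f([(125,280)]),67); print("grip",g)
m=onz(c,f([(597,310),(663,325),(645,417),(578,405)]),34); print(m.round(1),m.mean(0))
print("collar",onz(c,f([(629,347)]),41))
d=m[0]-m[3]+m[1]-m[2]; print("yaw mod",np.degrees(np.arctan2(d[1],d[0])),np.hypot(*d[:2])/2)
o=ctrl.get_obs(); print(R.from_rotvec(o["orientation"]).as_matrix().round(3))
E
```

```text
[[611.4 188.7  30. ]
 [653.9 -44.8  30. ]
 [440.7 -82.3  30. ]]
yaw foot 9.959967793032638 216.39660797503618 w 237.41498399274514 centre [526.05213834  53.24007032  30.        ]
grip [[567.18508303 100.37780626  67.        ]]
[[ 543.3 -289.6   34. ]
 [ 530.3 -343.7   34. ]
 [ 454.6 -324.5   34. ]
 [ 464.9 -270.    34. ]] [ 498.28689674 -306.99535958   34.        ]
collar [[ 511.58061344 -312.80727935   41.        ]]
yaw mod -14.134449407754516 79.44125852026964
[[ 0.904  0.427 -0.   ]
 [ 0.427 -0.904  0.   ]
 [-0.    -0.    -1.   ]]
```

Request:
{"method": "move_arm", "body": {"steps": [[[0,0,0],1,0],[[0,0,0],1,0],[[0,0,0],1,0],[[0.74,-1,0],0,0.5],[[0.74,-1,0],0,1],[[0.74,-1,0],0,1],[[0.74,-1,0],0,1],[[0.74,-1,0],0,1],[[0.74,-1,0],0,1],[[0.74,-1,0],0,1],[[0.74,-1,0],0,1],[[0.74,-1,0],0,1],[[0.74,-1,0],0,1],[[0.74,-1,0],0,1],[[0.74,-1,0],0,1],[[0.74,-1,0],0,1],[[0.74,-1,0],0,1],[[0.74,-1,0],0,1],[[0.74,-1,0],0,1],[[0.74,-1,0],0,1]]}}

```text
t: 3.07
ee_pos: [501.0, -89.6, 222.9]
orientation: [3.129, 0.281, 0.001]
ft_force: [0.8, 0.4, 0.6]
width: 0.3
grasp_force: 0.0
```

Request:
{"method": "move_arm", "body": {"steps": [[[0.74,-1,0],0,1],[[0.74,-1,0.5],0,1],[[0.74,-1,0.5],0,1],[[0.74,-1,0.5],0,1],[[0.74,-1,0.5],0,1],[[0,-0.3,0],0,1],[[0,0,0],0,1],[[0,0,0],0,1]]}}

```text
t: 3.73
ee_pos: [567.5, 55.8, 172.7]
orientation: [3.129, 0.283, -0.001]
ft_force: [-0.5, -0.1, 0.4]
width: 0.5
grasp_force: 0.0
```

Run:
```python
from h import *
o=ctrl.get_obs(); print(o["t"],o["ee_pos"],R.from_rotvec(o["orientation"]).as_matrix().round(3).tolist(),o["width"],o["ft_force"])
c=shot("wrist"); save(c[0],"w1.png"); np.savez("w1.npz",K=c[1],k=c[2],p=c[3],R=c[4])
```

```text
3.7333 [567.54934737  55.78406073 172.71815072] [[0.984, 0.179, -0.001], [0.179, -0.984, -0.0], [-0.001, 0.0, -1.0]] 0.5482914555600005 [-0.54323502 -0.06166305  0.42337917]
```

View pics/w1.png

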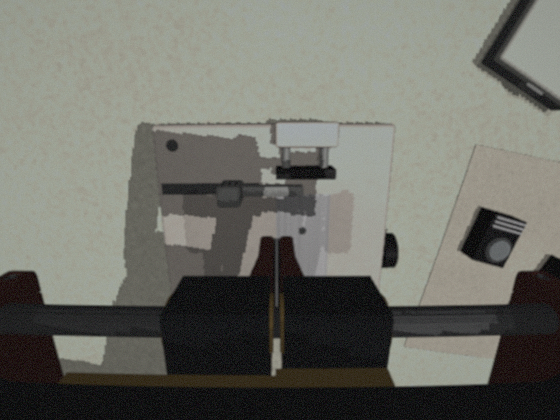

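Run:
```python
import cv2
a=cv2.imread('pics/w1.png')[110:260,145:345]; a=cv2.convertScaleAbs(a,alpha=1.6,beta=10); cv2.imwrite('pics/w1c.png',cv2.resize(a,None,fx=4,fy=4,interpolation=cv2.INTER_CUBIC))
```

```text
(no output)
```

View pics/w1c.png

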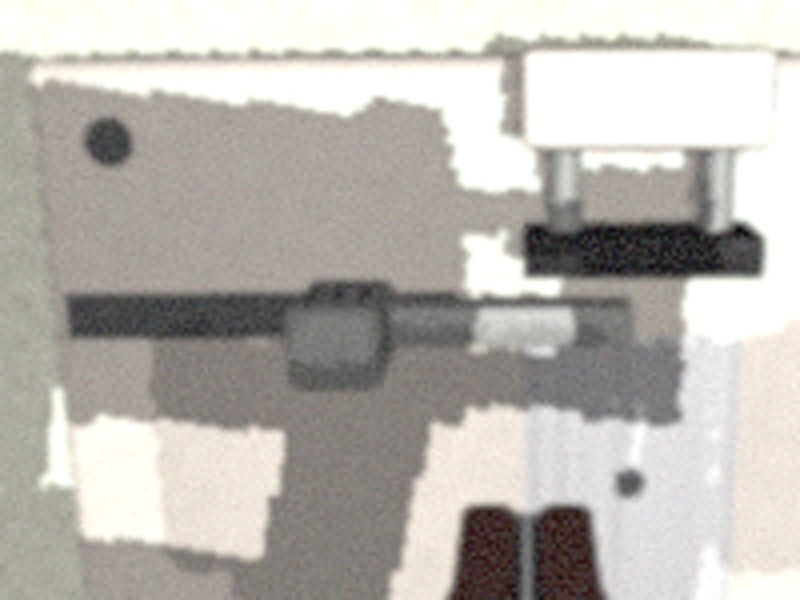

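```bash
cat > fit.py <<'E'
from h import *
from scipy.optimize import least_squares
z=np.load("w1.npz"); cam=(None,z["K"],float(z["k"]),z["p"],z["R"])
f=lambda l:np.array(l)/4.+[145-.375,110-.375]
px=np.r_[f([(32,68),(526,276),(763,276),(523,147),(775,147)]),[[393,125.5]]]
P=np.array([(110,120,30),(60,-2,56),(60,-58,56),(90,-2,60),(90,-58,60),(110,-120,30.)])
s=least_squares(lambda v:(proj(cam,fr(v[:2],v[2],P))-px).ravel(),[526,53,.17],x_scale=[1,1,.01],loss="soft_l1")
print(s.x,np.degrees(s.x[2]),"res",(proj(cam,fr(s.x[:2],s.x[2],P))-px).round(1).tolist())
np.save("foot.npy",s.x)
g=onz(cam,f([(337,346)]),67)[0]; d=g[:2]-s.x[:2]; c,n=np.cos(s.x[2]),np.sin(s.x[2])
print("grip",g,"foot",c*d[0]+n*d[1],-n*d[0]+c*d[1])
top=shot("top"); pt=np.array([(22,235),(300,183),(350,437)])/3.333+[210-.35,150-.35]
print("top res",(proj(top,fr(s.x[:2],s.x[2],[(110,120,30),(110,-120,30),(-110,-120,30)]))-pt).round(1).tolist())
E
python3 fit.py
```

```text
[5.27357951e+02 5.01459112e+01 1.92187358e-01] 11.011524494876753 res [[-3.5, -1.1], [-0.5, 1.1], [0.8, 0.3], [-0.2, 0.9], [0.0, 0.1], [3.9, -3.3]]
grip [566.52027209  98.80519603  67.        ] foot 47.73553124968758 40.28315291915764
top res [[-0.1, -0.4], [0.6, -1.5], [2.3, -0.6]]
```

```bash
cat > edge.py <<'E'
from h import *
def edge(g,along,rng,lo,hi,sign):
    """subpixel edge points: along='c' -> for each column in rng search rows lo..hi; sign of gradient"""
    pts=[]
    for i in rng:
        l=(g[lo:hi,i-1:i+2].mean(1) if along=='c' else g[i-1:i+2,lo:hi].mean(0)); d=sign*np.gradient(l); k=int(np.argmax(d))
        if d[k]<4: continue
        a=d[max(k-1,0):k+2]; x=lo+max(k-1,0)+(a.clip(0)*np.arange(len(a))).sum()/a.clip(0).sum()
        pts.append((i,x) if along=='c' else (x,i))
    return np.array(pts,float)
def line(cam,pts,z):
    """robust line in world at height z: centre, direction angle deg, rms"""
    q=onz(cam,pts,z)[:,:2].astype(np.float32); vx,vy,x,y=cv2.fitLine(q,cv2.DIST_HUBER,0,.01,.01).ravel()
    r=np.abs((q-[x,y])@[-vy,vx]); return np.array([x,y]),np.degrees(np.arctan2(vy,vx)),np.median(r),len(q)
E
python3 - <<'E'
from edge import *
z=np.load("w1.npz"); cam=(None,z["K"],float(z["k"]),z["p"],z["R"])
g=cv2.GaussianBlur(cv2.cvtColor(cv2.imread("pics/w1.png"),cv2.COLOR_BGR2GRAY).astype(float),(0,0),.8)
for nm,a in dict(bar=(('c',range(280,334),174,184,1),56),block=(('c',range(280,336),141,152,-1),60),rear=(('c',range(345,390),118,132,1),30),rearL=(('c',range(160,265),118,132,1),30),right=(('r',range(135,225),380,399,-1),30)).items():
    e=edge(g,*a[0]); print(nm,len(e)); 
    if len(e)>5: print(line(cam,e,a[1]),e[0],e[-1])
e=edge(g,'r',range(171,178),268,285,-1);print("barL",e[:,0].mean(),onz(cam,[(np.median(e[:,0]),175)],56))
e=edge(g,'r',range(171,178),328,342,1);print("barR",onz(cam,[(np.median(e[:,0]),175)],56))
E
```

```text
bar 54
(array([592.4433  ,  31.716787], dtype=float32), np.float32(-79.68949), np.float32(0.020750318), 54) [280.         178.91692963] [333.         178.93494846]
block 56
(array([623.3555  ,  30.241552], dtype=float32), np.float32(-78.72675), np.float32(0.85042405), 56) [280.         146.00103165] [335.         144.88852843]
rear 45
(array([649.50903 , -14.717101], dtype=float32), np.float32(-79.774414), np.float32(0.05400756), 45) [345.         125.09204699] [389.         125.87010759]
rearL 105
(array([623.1837, 127.6855], dtype=float32), np.float32(-79.3607), np.float32(0.116034955), 105) [160.        126.0760786] [264.         125.18840343]
right 60
(array([617.2881  , -50.592125], dtype=float32), np.float32(10.489256), np.float32(0.10212914), 60) [391.96830744 135.        ] [385.84177138 201.        ]
barL 275.8788016729069 [[591.00472823  60.19334783  56.        ]]
barR [[600.76646246   6.49287022  56.        ]]
```

Request:
{"method": "move_arm", "body": {"steps": [[[0.2,-0.36,0.5],0,1],[[0,0,1],0,1],[[0,0,1],0,1],[[0,0,1],0,1],[[0,0,1],0,1],[[0,0,0.48],0,1],[[0,0,0],0,1],[[0,0,0],0,1]]}}

```text
t: 4.5
ee_pos: [571.2, 65.3, 48.1]
orientation: [-3.129, -0.28, 0.001]
ft_force: [0.8, 0.1, 0.5]
width: 0.2
grasp_force: 0.0
```

Request:
{"method": "move_arm", "body": {"steps": [[[0,-0.2,0],0,1],[[0,-0.2,0],0,1],[[0,-0.2,0],0,1],[[0,-0.2,0],0,1],[[0,-0.2,0],0,1],[[0,-0.2,0],0,1],[[0,0,0],0,1]]}}

```text
t: 5.08
ee_pos: [565.8, 96.2, 48.4]
orientation: [-3.129, -0.282, -0.001]
ft_force: [-0.5, -0.1, -0.8]
width: 0.4
grasp_force: 0.0
```

Request:
{"method": "move_arm", "body": {"steps": [[[0,-0.2,0],0,1],[[0,-0.2,0],0,1],[[0,-0.2,0],0,1],[[0,-0.2,0],0,1]]}}

```text
t: 5.42
ee_pos: [562.2, 115.2, 48.2]
orientation: [3.129, 0.281, -0.0]
ft_force: [0.3, -2.3, 2.0]
width: 0.4
grasp_force: 1.2
```

Request:
{"method": "move_arm", "body": {"steps": [[[0,-0.1,0],0,1],[[0,-0.04,0],0,1],[[0,0,0],0,1]]}}

```text
t: 5.67
ee_pos: [561.5, 118.7, 48.1]
orientation: [-3.129, -0.281, 0.0]
ft_force: [-0.2, 0.1, 0.2]
width: 0.5
grasp_force: 0.0
```

Request:
{"method": "move_arm", "body": {"steps": [[[0,-0.1,0],0,1],[[0,-0.08,0],0,1],[[0,0,0],0,1],[[0,0,0],0,1]]}}

```text
t: 6.0
ee_pos: [560.7, 122.8, 48.1]
orientation: [-3.129, -0.281, 0.0]
ft_force: [0.2, 0.3, 0.2]
width: 0.5
grasp_force: 0.0
```

Run:
```python
from h import *
c=shot("wrist"); save(c[0],"w2.png"); np.savez("w2.npz",K=c[1],k=c[2],p=c[3],R=c[4])
for n in("wrist","top"):
  if n=="top": c=shot(n)
  for t in ("lock_grip",):
    for b in cams.boxes_of(n,t): print(n,b["p"],b["rect"])
o=ctrl.get_obs();print(o["ft_force"],o["ee_pos"])
```

```text
[0.19551685 0.00259892 0.31584804] [560.86808204 122.7178292   48.15450761]
```

Request:
{"method": "move_arm", "body": {"steps": [[[0,-0.1,0],0,1],[[0,0,0],0,1]]}}

```text
t: 6.37
ee_pos: [560.4, 125.2, 48.2]
orientation: [3.129, 0.281, -0.0]
ft_force: [-0.1, -2.1, -0.1]
width: 0.5
grasp_force: 0.5
```

Request:
{"method": "move_arm", "body": {"steps": [[[0,-0.1,0],0,1],[[0,0,0],0,1]]}}

```text
t: 6.53
ee_pos: [560.0, 127.8, 48.2]
orientation: [3.129, 0.281, -0.0]
ft_force: [0.1, -1.7, -0.8]
width: 0.4
grasp_force: 0.5
```

Request:
{"method": "move_arm", "body": {"steps": [[[0,-0.1,0],0,1],[[0,0,0],0,1]]}}

```text
t: 6.7
ee_pos: [559.8, 128.4, 48.1]
orientation: [3.126, 0.283, 0.0]
ft_force: [1.9, -13.0, 0.4]
width: 0.6
grasp_force: 6.5
```

Request:
{"method": "move_arm", "body": {"steps": [[[0,0.3,0],0,1],[[0,0,-0.6],0,1],[[0,0,-1],0,0.5],[[0,0,-1],0,0],[[0,0,-1],0,0],[[-0.5,1,-0.4],0,0],[[-0.5,1,0],0,0],[[-0.5,1,0],0,0],[[-0.5,1,0],0,0],[[-0.5,1,0],0,0],[[-0.5,1,0],0,0],[[-0.5,1,0],0,0],[[-0.5,1,0],0,0],[[-0.5,1,0],0,0],[[-0.5,1,0],0,0],[[-0.5,1,0],0,0],[[-0.5,1,0],0,0],[[-0.5,1,0],0,0],[[-0.5,1,0],0,0],[[-0.5,1,0],0,0]]}}

```text
t: 8.37
ee_pos: [442.7, -280.8, 148.3]
orientation: [-3.129, -0.281, -0.001]
ft_force: [0.6, -0.0, 0.2]
width: 87.8
grasp_force: 0.0
```

Request:
{"method": "move_arm", "body": {"steps": [[[-0.5,1,0],0,0],[[0,0.4,0],0,0],[[0,0,0],1,0],[[0,0,0],1,0],[[0,0,0],1,0],[[0,0,0],1,0],[[0,0,0],0.9,0],[[0,0,0],0,0],[[0,0,0],0,0]]}}

```text
t: 9.12
ee_pos: [437.5, -315.9, 148.2]
orientation: [-3.118, 0.385, -0.0]
ft_force: [0.6, 0.5, -0.1]
width: 87.8
grasp_force: 0.0
```

Run:
```python
from h import *
o=ctrl.get_obs(); print(o["t"],o["ee_pos"],o["width"],R.from_rotvec(o["orientation"]).as_matrix().round(3).tolist())
c=shot("wrist"); save(c[0],"w3.png"); np.savez("w3.npz",K=c[1],k=c[2],p=c[3],R=c[4])
for b in cams.cut_out("wrist","lamp_module"): print(b["p"],b["rect"])
t=shot("top"); save(t[0],"top1.png")
for b in cams.boxes_of("top","lock_grip"): print(b["p"],b["rect"])
s=(np.array([527.8,51.1]),np.radians(10.4))
print("pred grip open/closed top px",proj(t,fr(*s,[(46,90,67),(46,40,67)])).round(1).tolist())
a=cv2.imread('pics/top1.png')[190:290,205:315]; a=cv2.convertScaleAbs(a,alpha=1.6,beta=10)
a=cv2.resize(a,None,fx=4,fy=4,interpolation=cv2.INTER_CUBIC)
b=cv2.imread('pics/w3.png')[0:330,100:440]; 
H=max(a.shape[0],b.shape[0]); o=np.zeros((H,a.shape[1]+b.shape[1],3),np.uint8); o[:a.shape[0],:a.shape[1]]=a; o[:b.shape[0],a.shape[1]:]=cv2.convertScaleAbs(b,alpha=1.6,beta=10); print(o.shape)
cv2.imwrite("pics/comb.png",o)
```

```text
9.1167 [ 437.47120385 -315.90746506  148.1781769 ] 87.76828625842857 [[0.97, -0.243, 0.0], [-0.243, -0.97, 0.0], [0.0, -0.0, -1.0]]
0.96 [252.7, 135.8, 65.9, 93.2]
0.56 [121.4, 103.5, 69.0, 71.9]
pred grip open/closed top px [[229.5, 237.6], [247.8, 234.2]]
(400, 780, 3)
```

View pics/comb.png

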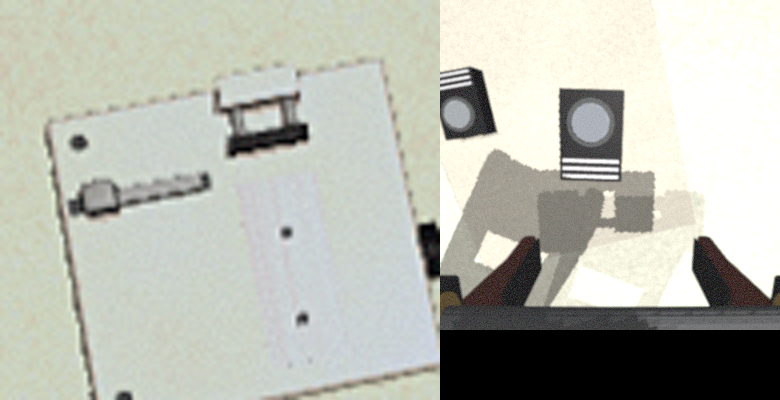

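Run:
```python
from edge import *
z=np.load("w3.npz"); cam=(None,z["K"],float(z["k"]),z["p"],z["R"])
g=cv2.GaussianBlur(cv2.cvtColor(cv2.imread("pics/w3.png"),cv2.COLOR_BGR2GRAY).astype(float),(0,0),.8)
L={}
for nm,a in dict(front=('c',range(226,278),82,96,-1),rear=('c',range(226,278),174,188,1),left=('r',range(98,150),212,228,-1),right=('r',range(98,150),276,292,1)).items():
    e=edge(g,*a); L[nm]=line(cam,e,34); print(nm,L[nm],e[0],e[-1])
print(onz(cam,[(690-440-100+100+0-0,122)],41))
col=onz(cam,[(591-340,123)],41)[0]; print("collar",col)
```

```text
front (array([ 537.1051 , -323.64822], dtype=float32), np.float32(74.92241), np.float32(0.054003403), 52) [226.          88.08016031] [277.          89.87430401]
rear (array([ 466.6577 , -302.80975], dtype=float32), np.float32(75.64311), np.float32(0.005126498), 52) [226.         180.19670058] [277.         174.48103287]
left (array([ 519.19867, -285.55283], dtype=float32), np.float32(-16.176413), np.float32(0.10061613), 52) [218.92577314  98.        ] [219.85860122 149.        ]
right (array([ 501.82324, -338.1977 ], dtype=float32), np.float32(-15.772344), np.float32(0.1298036), 52) [283.88214826  98.        ] [281.90567404 149.        ]
[[ 512.10148017 -312.17391455   41.        ]]
collar [ 511.0970943  -312.77894302   41.        ]
```

Request:
{"method": "move_arm", "body": {"steps": [[[0,0,0],0.33,0],[[0.58,-0.24,0],0,0],[[0.58,-0.24,0],0,0],[[0.58,-0.23,0],0,0],[[0.58,-0.23,0.4],0,0],[[0,0,1],0,0],[[0,0,1],0,0],[[0,0,1],0,0],[[0,0,1],0,0],[[0,0,0.8],0,0],[[0,0,0.5],0,0],[[0,0,0],0,0],[[0,0,0],0,0]]}}

```text
t: 10.4
ee_pos: [499.2, -309.6, 5.5]
orientation: [-3.111, 0.434, 0.001]
ft_force: [0.4, -0.0, -0.2]
width: 87.6
grasp_force: 0.0
```

Run:
```python
from h import *
o=ctrl.get_obs(); print(o["t"],o["ee_pos"],o["width"],R.from_rotvec(o["orientation"]).as_matrix().round(4).tolist(),o["ft_force"])
```

```text
10.4 [ 499.19016292 -309.59293582    5.4739884 ] 87.61992844014063 [[0.9619, -0.2735, -0.0008], [-0.2735, -0.9619, 0.0006], [-0.0009, -0.0003, -1.0]] [ 0.40975607 -0.03455797 -0.23420557]
```

Close, then lift 60 mm.

Request:
{"method": "move_arm", "body": {"steps": [[[0,0,0],0,0.5],[[0,0,0],0,1],[[0,0,0],0,1],[[0,0,0],0,1],[[0,0,0],0,1],[[0,0,0],0,1],[[0,0,0],0,1]]}}

```text
t: 10.98
ee_pos: [499.6, -309.7, 6.3]
orientation: [3.111, -0.434, 0.001]
ft_force: [-0.9, 2.1, 6.2]
width: 55.9
grasp_force: 30.0
```

Request:
{"method": "move_arm", "body": {"steps": [[[0,0,-0.2],0,1],[[0,0,-0.4],0,1],[[0,0,-0.8],0,1],[[0,0,-1],0,1],[[0,0,-1],0,1],[[0,0,0],0,1],[[0,0,0],0,1]]}}

```text
t: 11.57
ee_pos: [500.1, -310.2, 92.2]
orientation: [3.11, -0.434, 0.004]
ft_force: [-0.5, -0.4, -2.8]
width: 55.7
grasp_force: 30.0
```

Run:
```python
from h import *
o=ctrl.get_obs(); print(o["t"],o["ee_pos"],o["width"],R.from_rotvec(o["orientation"]).as_matrix().round(4).tolist(),o["ft_force"])
```

```text
11.5667 [ 500.07756124 -310.24605928   92.15572477] 55.68984167806443 [[0.9618, -0.2738, 0.0026], [-0.2738, -0.9618, -0.0018], [0.003, 0.001, -1.0]] [-0.53649743 -0.36590832 -2.80055453]
```

Request:
{"method": "move_arm", "body": {"steps": [[[0,0,0],-0.5,1],[[0,0,0],-1,1],[[0,0,0],-1,1],[[0,0,0],-1,1],[[0,0,0],-1,1],[[0,0,0],-0.76,1],[[0.08,-0.28,0],0,1],[[0.16,-0.54,0],0,1],[[0.23,-0.8,0],0,1],[[0.23,-0.8,0],0,1],[[0.23,-0.8,0],0,1],[[0.23,-0.8,0],0,1],[[0.23,-0.8,0],0,1],[[0.23,-0.8,0],0,1],[[0.23,-0.8,0],0,1],[[0.23,-0.8,0],0,1],[[0.23,-0.8,0],0,1],[[0.23,-0.8,0],0,1],[[0.23,-0.8,0],0,1],[[0.23,-0.8,0],0,1]]}}

```text
t: 13.23
ee_pos: [524.9, -37.7, 90.1]
orientation: [-3.128, -0.282, 0.002]
ft_force: [0.6, -0.5, -2.3]
width: 55.7
grasp_force: 30.0
```

Request:
{"method": "move_arm", "body": {"steps": [[[0.23,-0.8,0],0,1],[[0.23,-0.8,0],0,1],[[0.12,-0.5,0],0,1],[[0.12,-0.3,0],0,1],[[0,0,0],0,1],[[0,0,0],0,1]]}}

```text
t: 13.73
ee_pos: [532.1, 22.4, 90.5]
orientation: [3.128, 0.286, -0.001]
ft_force: [0.3, 0.5, -4.2]
width: 56.0
grasp_force: 30.0
```

Run:
```python
from h import *
o=ctrl.get_obs(); print(o["t"],o["ee_pos"],o["width"],R.from_rotvec(o["orientation"]).as_matrix().round(4).tolist(),o["ft_force"])
c=shot("wrist"); save(c[0],"w4.png"); np.savez("w4.npz",K=c[1],k=c[2],p=c[3],R=c[4])
```

```text
13.7333 [532.12291391  22.40440205  90.4683198 ] 55.951729663538316 [[0.9835, 0.181, -0.0005], [0.181, -0.9835, -0.0002], [-0.0005, 0.0001, -1.0]] [ 0.29489464  0.49030405 -4.17020034]
```

View pics/w4.png

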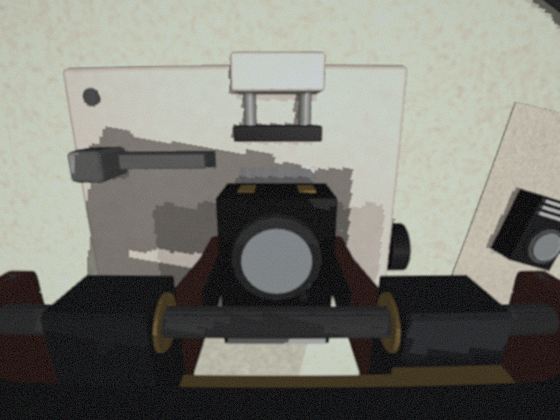

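```bash
cat > rel.py <<'E'
from edge import *
import sys
def rel(f,zb,bar,modf,modl,modr,barl,barr):
    z=np.load(f+".npz"); cam=(None,z["K"],float(z["k"]),z["p"],z["R"])
    g=cv2.GaussianBlur(cv2.cvtColor(cv2.imread("pics/"+f+".png"),cv2.COLOR_BGR2GRAY).astype(float),(0,0),.8)
    B=line(cam,edge(g,*bar),56); print("bar",B)
    for n,a in dict(l=barl,r=barr).items():
        e=edge(g,*a); print(n,np.median(e[:,0])); p=onz(cam,[(np.median(e[:,0]),e[:,1].mean())],56)[0]; print(" bar",n,p.round(1))
    for n,a in dict(front=modf,left=modl,right=modr).items():
        e=edge(g,*a); print(n,line(cam,e,zb+34),e[0].round(1),e[-1].round(1))
E
python3 - <<'E'
from rel import *
rel("w4",84.5,('c',range(238,318),134,146,1),('c',range(262,294),176,194,1),('r',range(190,228),210,226,-1),('r',range(190,228),328,345,1),('r',range(129,138),226,242,-1),('r',range(129,138),314,330,1))
E
python3 - <<'E'
import cv2
a=cv2.imread('pics/w4.png')[120:270,190:370]; a=cv2.convertScaleAbs(a,alpha=2.2,beta=10); cv2.imwrite('pics/w4c.png',cv2.resize(a,None,fx=4,fy=4,interpolation=cv2.INTER_CUBIC))
E
```

```text
bar (array([591.7319  ,  33.841515], dtype=float32), np.float32(-79.63177), np.float32(0.007706416), 80)
l 232.0741985289061
 bar l [591.8  61.3  56. ]
r 321.86377762624323
 bar r [601.9   6.1  56. ]Traceback (most recent call last):
  File "<stdin>", line 2, in <module>
  File "rel.py", line 10, in rel
    e=edge(g,*a); print(n,line(cam,e,zb+34),e[0].round(1),e[-1].round(1))
                          ~~~~^^^^^^^^^^^^^
  File "edge.py", line 13, in line
    q=onz(cam,pts,z)[:,:2].astype(np.float32); vx,vy,x,y=cv2.fitLine(q,cv2.DIST_HUBER,0,.01,.01).ravel()
      ~~~^^^^^^^^^^^
  File "h.py", line 18, in onz
    r=ray(cam,uv); c=cam[3]; return c+r*((z-c[2])/r[:,2])[:,None]
  File "h.py", line 15, in ray
    n=cv2.undistortPoints(p[:,None],K,np.array([k1,0,0,0,0.]))[:,0]
      ~~~~~~~~~~~~~~~~~~~^^^^^^^^^^^^^^^^^^^^^^^^^^^^^^^^^^^^^
cv2.error: OpenCV(4.12.0) /io/opencv/modules/core/src/matrix_transform.cpp:181: error: (-215:Assertion failed) _src.dims() <= 2 && esz <= 32 in function 'transpose'
```

View pics/w4c.png

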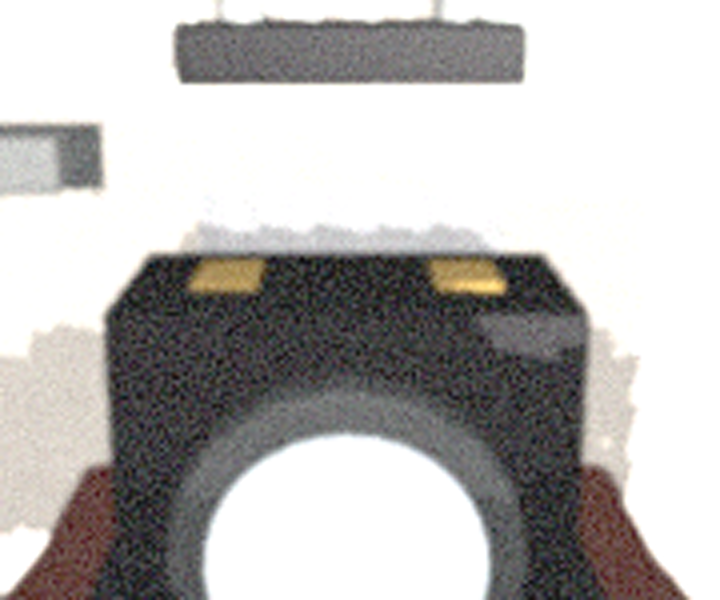

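Run:
```python
from edge import *
z=np.load("w4.npz"); cam=(None,z["K"],float(z["k"]),z["p"],z["R"])
g=cv2.GaussianBlur(cv2.cvtColor(cv2.imread("pics/w4.png"),cv2.COLOR_BGR2GRAY).astype(float),(0,0),.8)
o=np.array([532.12,22.40]); y=np.radians(10.37); Rt=np.array([[np.cos(y),np.sin(y)],[-np.sin(y),np.cos(y)]])
for n,a,zz in [("botfront",('c',range(230,324),176,190,-1),84.5),("left",('r',range(202,228),208,228,-1),118.5),("right",('r',range(202,228),328,348,1),118.5)]:
    e=edge(g,*a); l=line(cam,e,zz); print(n,l[1:],"rel TCP in foot axes",Rt@(l[0]-o),e[0].round(1),e[-1].round(1))
print("bar front rel TCP",Rt@(np.array([591.9,32.8])-o))
```

```text
botfront (np.float32(-79.60263), np.float32(0.036139958), 94) rel TCP in foot axes [39.81933773  4.71882941] [230. 183.] [323. 183.]
left (np.float32(10.257927), np.float32(0.06796928), 26) rel TCP in foot axes [32.31303578 27.38424953] [215.9 202. ] [217. 227.]
right (np.float32(9.773951), np.float32(0.08622047), 26) rel TCP in foot axes [ 32.30879381 -27.44351634] [337. 202.] [335.1 227. ]
bar front rel TCP [60.67558773 -0.53052162]
```

Request:
{"method": "move_arm", "body": {"steps": [[[0,0.02,0.3],0,1],[[0,0,0.5],0,1],[[0,0,0.5],0,1],[[0,0,0.5],0,1],[[0,0,0.2],0,1],[[0,0,0],0,1],[[0,0,0],0,1]]}}

```text
t: 14.37
ee_pos: [532.3, 21.4, 40.3]
orientation: [-3.129, -0.284, 0.001]
ft_force: [0.2, -0.5, -3.1]
width: 55.9
grasp_force: 30.0
```

Request:
{"method": "move_arm", "body": {"steps": [[[0,0,0.05],0,1],[[0,0,0.05],0,1],[[0,0,0],0,1],[[0,0,0],0,1]]}}

```text
t: 14.7
ee_pos: [532.7, 21.8, 38.5]
orientation: [3.129, 0.285, 0.001]
ft_force: [0.4, 0.5, -3.1]
width: 56.0
grasp_force: 30.0
```

Request:
{"method": "move_arm", "body": {"steps": [[[0,0,0.05],0,1],[[0,0,0],0,1],[[0,0,0],0,1]]}}

```text
t: 14.95
ee_pos: [532.5, 21.8, 37.0]
orientation: [3.129, 0.285, 0.0]
ft_force: [-0.8, -0.8, -2.6]
width: 56.2
grasp_force: 30.0
```

Request:
{"method": "move_arm", "body": {"steps": [[[0,0,0.04],0,1],[[0,0,0],0,1],[[0,0,0],0,1]]}}

```text
t: 15.2
ee_pos: [532.6, 21.8, 36.3]
orientation: [-3.129, -0.285, -0.001]
ft_force: [-1.8, 0.4, 3.5]
width: 55.7
grasp_force: 30.0
```

Request:
{"method": "move_arm", "body": {"steps": [[[0,0,-0.02],0,1],[[0,0,0],0,1],[[0,0,0],0,1],[[0,0,0],0,1]]}}

```text
t: 15.53
ee_pos: [532.5, 21.7, 36.3]
orientation: [3.129, 0.285, 0.0]
ft_force: [-0.9, -0.6, -1.4]
width: 55.9
grasp_force: 30.0
```

```bash
cat > m5.py <<'E'
from edge import *
import sys
f=sys.argv[1]; dr=int(sys.argv[2]) if len(sys.argv)>2 else 0
ob=ctrl.get_obs(); cam=shot("wrist"); save(cam[0],f+".png"); print(ob["ee_pos"],ob["ft_force"],ob["width"])
g=cv2.GaussianBlur(cv2.cvtColor(cam[0],cv2.COLOR_RGB2GRAY).astype(float),(0,0),.8)
o=ob["ee_pos"][:2]; y=np.radians(10.37); Rt=np.array([[np.cos(y),np.sin(y)],[-np.sin(y),np.cos(y)]])
zb=30.; b=lambda x,yy,z:np.r_[Rt.T@[x,yy]+o,z]
# predicted pixels steer the search windows
G=float(sys.argv[3]) if len(sys.argv)>3 else 60.3
pb=proj(cam,[b(G,28,56),b(G,-28,56),b(G+9,28,56)]); pm=proj(cam,[b(40,28,zb),b(40,-28,zb),b(33,28,64),b(33,-28,64),b(20,28,64)])
I=lambda v:int(round(v))
def do(n,a,z):
    e=edge(g,*a)
    if len(e)<6: print(n,"few",len(e)); return
    l=line(cam,e,z); print(n,"yaw",round(float(l[1]),2),"rms",round(float(l[2]),2),len(e),"rel",(Rt@(l[0]-o)).round(2))
do("barfront",('c',range(I(pb[0,0])+6,I(pb[1,0])-6),I(pb[0,1])-6,I(pb[0,1])+7,1),56)
do("barL",('r',range(I(pb[2,1])+2,I(pb[0,1])-2),I(pb[0,0])-9,I(pb[0,0])+9,-1),56)
do("barR",('r',range(I(pb[2,1])+2,I(pb[0,1])-2),I(pb[1,0])-9,I(pb[1,0])+9,1),56)
do("botfront",('c',range(I(pm[0,0])+6,I(pm[1,0])-6),I(pm[0,1])-7,I(pm[0,1])+7,-1),zb)
do("modL",('r',range(I(pm[2,1]),I(pm[4,1])),I(pm[2,0])-9,I(pm[2,0])+9,-1),64)
do("modR",('r',range(I(pm[2,1]),I(pm[4,1])),I(pm[3,0])-9,I(pm[3,0])+9,1),64)
E
python3 m5.py w5
```

```text
[532.52815872  21.74592321  36.34151636] [-0.93064618 -0.6160913  -1.40206879] 55.90298689108076
barfront yaw -79.56 rms 0.02 110 rel [60.57 -4.48]
barL yaw 9.79 rms 0.05 16 rel [64.6  27.47]
barR yaw 8.95 rms 0.05 16 rel [ 65.16 -27.53]
botfront yaw -78.92 rms 0.13 88 rel [40.11 -6.18]
modL yaw 8.0 rms 0.01 26 rel [26.8  27.47]
modR yaw 10.61 rms 0.07 26 rel [ 27.44 -27.49]
```

Request:
{"method": "move_arm", "body": {"steps": [[[0.15,0,0],0,1],[[0.2,0,0],0,1],[[0.2,0,0],0,1],[[0.15,0,0],0,1],[[0,0,0],0,1],[[0,0,0],0,1]]}}

```text
t: 16.08
ee_pos: [550.3, 25.0, 36.3]
orientation: [3.129, 0.285, 0.001]
ft_force: [-0.8, -0.2, -2.6]
width: 55.8
grasp_force: 30.0
```

Request:
{"method": "move_arm", "body": {"steps": [[[0.1,0,0],0,1],[[0.08,0,0],0,1],[[0.06,0,0],0,1],[[0,0,0],0,1],[[0,0,0],0,1]]}}

```text
t: 16.5
ee_pos: [554.7, 25.9, 36.4]
orientation: [-3.129, -0.285, 0.003]
ft_force: [-5.0, -0.8, 2.3]
width: 55.7
grasp_force: 30.0
```

Request:
{"method": "move_arm", "body": {"steps": [[[0.08,0,0],0,1],[[0.08,0,0],0,1],[[0.08,0,0],0,1],[[0,0,0],0,1],[[0,0,0],0,1],[[0,0,0],0,1]]}}

```text
t: 17.0
ee_pos: [558.7, 26.6, 36.3]
orientation: [3.128, 0.285, -0.009]
ft_force: [-11.2, -3.5, 9.3]
width: 55.3
grasp_force: 30.0
```

```bash
python3 - <<'E'
from h import *
for i in range(4):
    o=ctrl.get_obs(); print(o["t"],o["ee_pos"].round(2),R.from_rotvec(o["orientation"]).as_matrix().round(4).tolist(),o["ft_force"].round(2)); shot("top")
E
python3 m5.py w6 0 44
```

```text
17.0 [558.68  26.64  36.33] [[0.9835, 0.181, -0.0055], [0.181, -0.9835, -0.0006], [-0.0055, -0.0004, -1.0]] [-11.18  -3.48   9.25]
17.05 [558.64  26.65  36.3 ] [[0.9835, 0.181, -0.0056], [0.181, -0.9835, -0.0006], [-0.0056, -0.0004, -1.0]] [-10.54  -2.78   9.09]
17.1 [558.64  26.62  36.3 ] [[0.9835, 0.1809, -0.0056], [0.1809, -0.9835, -0.0006], [-0.0056, -0.0004, -1.0]] [-10.88  -3.67   8.58]
17.15 [558.67  26.64  36.33] [[0.9835, 0.1809, -0.0055], [0.1809, -0.9835, -0.0006], [-0.0055, -0.0004, -1.0]] [-10.95  -2.75   9.62]
[558.65043144  26.63947787  36.31552433] [-10.30407178  -2.89884154   9.21816323] 55.67262369628543
barfront few 0
barL yaw -7.83 rms 0.34 15 rel [48.01 27.06]
barR yaw 26.73 rms 0.3 15 rel [ 48.2  -27.29]
botfront yaw -81.26 rms 0.02 18 rel [43.22  6.51]
modL yaw 7.99 rms 0.01 27 rel [25.48 27.51]
modR yaw 10.47 rms 0.06 27 rel [ 27.43 -27.43]
```

```bash
cat > slip.py <<'E'
import cv2,sys,numpy as np
a,b=[cv2.imread("pics/%s.png"%f,0).astype(np.float32) for f in sys.argv[1:3]]
for r in ((205,290,225,330),(200,235,225,330)):
    y0,y1,x0,x1=r; t=b[y0:y1,x0:x1]; m=cv2.matchTemplate(a[y0-8:y1+8,x0-8:x1+8],t,cv2.TM_CCOEFF_NORMED); _,v,_,p=cv2.minMaxLoc(m)
    q=lambda l:(l[0]-l[2])/(2*(l[0]-2*l[1]+l[2]))
    x,y=p; print(r,"score",round(v,3),"slip px (b minus a)",round(8-x-(q(m[y,x-1:x+2]) if 0<x<16 else 0),2),round(8-y-(q(m[y-1:y+2,x]) if 0<y<16 else 0),2))
E
python3 slip.py w5 w6
python3 - <<'E'
import cv2,numpy as np
a=[cv2.convertScaleAbs(cv2.imread('pics/%s.png'%f)[60:300,190:380],alpha=2,beta=15) for f in ("w5","w6")]
cv2.imwrite('pics/cmp.png',cv2.resize(np.hstack(a),None,fx=2.1,fy=2.1,interpolation=cv2.INTER_CUBIC))
E
```

```text
(205, 290, 225, 330) score 0.99 slip px (b minus a) 0.0 0.66
(200, 235, 225, 330) score 0.932 slip px (b minus a) 0.07 0.29
```

View pics/cmp.png

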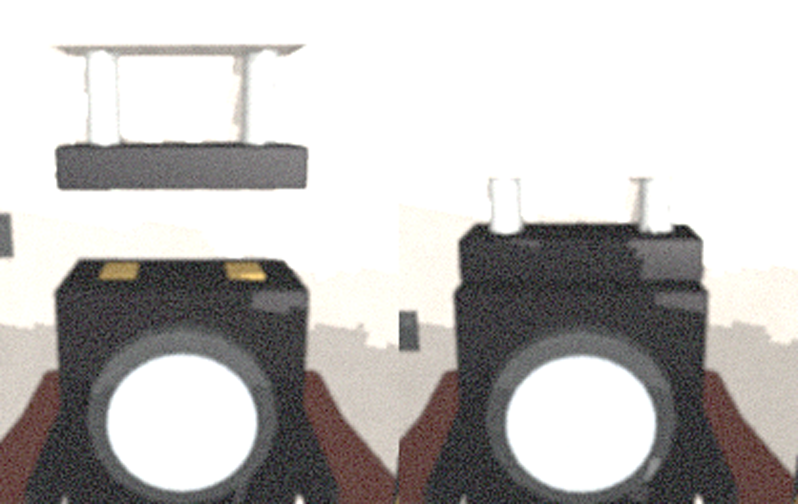

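Request:
{"method": "move_arm", "body": {"steps": [[[0,0,-0.02],0,1],[[0.04,0,-0.01],0,1],[[0.04,0,0],0,1],[[0,0,0],0,1],[[0,0,0],0,1],[[0,0,0],0,1]]}}

```text
t: 17.75
ee_pos: [559.9, 26.9, 36.4]
orientation: [3.128, 0.285, -0.011]
ft_force: [-10.3, -4.1, 4.4]
width: 55.9
grasp_force: 30.0
```

```bash
cat > st.py <<'E'
from h import *
F=[]
for i in range(4):
    o=ctrl.get_obs(); F.append(o["ft_force"]); c=shot("wrist")
import sys; save(c[0],sys.argv[1]+".png")
d=o["ee_pos"][:2]-[532.53,21.75]; y=np.radians(10.4); F=np.mean(F,0)
print(o["t"],o["ee_pos"].round(2),"travel",d@[np.cos(y),np.sin(y)],"lat",d@[-np.sin(y),np.cos(y)],"F push",-F[:2]@[np.cos(y),np.sin(y)],"Flat",F[:2]@[-np.sin(y),np.cos(y)],"fz",F[2],"toolR",R.from_rotvec(o["orientation"]).as_matrix().round(4)[:,0])
E
python3 st.py w7; python3 slip.py w5 w7
```

```text
17.9 [559.91  26.89  36.4 ] travel 27.859818935991402 lat 0.11129066193649509 F push 11.196647259092385 Flat -2.21840438410263 fz 4.59986294962294 toolR [ 0.9835  0.181  -0.0071]
(205, 290, 225, 330) score 0.991 slip px (b minus a) 0.02 0.64
(200, 235, 225, 330) score 0.931 slip px (b minus a) 0.09 0.34
```

Request:
{"method": "move_arm", "body": {"steps": [[[0.03,0,-0.01],0,1],[[0.04,0,-0.01],0,1],[[0.04,0,0],0,1],[[0,0,0],0,1],[[0,0,0],0,1],[[0,0,0],0,1]]}}

```text
t: 18.45
ee_pos: [561.8, 27.3, 36.5]
orientation: [3.128, 0.286, -0.014]
ft_force: [-12.0, -4.4, 3.1]
width: 55.9
grasp_force: 30.0
```

```bash
python3 st.py w8; python3 slip.py w5 w8
```

```text
18.6 [561.77  27.27  36.5 ] travel 29.757203189736178 lat 0.1513665216343066 F push 12.328158189447334 Flat -1.34446669174737 fz 2.615124544932429 toolR [ 0.9834  0.1811 -0.0088]
(205, 290, 225, 330) score 0.991 slip px (b minus a) 0.0 0.62
(200, 235, 225, 330) score 0.932 slip px (b minus a) -0.15 0.34
```

Run:
```python
from h import *
print(ctrl.close_job())
```

```text
the job is handed in; nothing more can be done
None
```

I slid the lock fully open to its end stop, then stood the lamp module on the deck, centred and square to the contact bar. It is handed in still gripped, with the bar pushed in about 9–10 mm (roughly 10 N). The module is pitched about 0.5° nose-down, and none of my moves went near the slide box, bottle, beaker or screwdriver (I took no final picture of them).

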